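# Swap the lamp tester's bulbs, free the safety catch and hold the test lever

## Robot

A 7-joint arm with a two-finger parallel gripper is mounted at the origin on the work surface. World frame = base frame: x ahead of the robot, y to its left, z up, the work surface at z = 0. Lengths are in mm, angles in rad, forces in N, time in s.
With the tool pointing down it reaches from about 400 to 875 mm from the base axis. Payload 4.4 kg.
Tool frame: the origin (TCP) lies at the very end of the fingers, on their centre line; the grasp point (between the pads) lies 19 mm behind it; z points along the fingers, y is the direction in which the jaws open and shut (so a half turn about z gives the same grasp; the last joint's range is limited). The gripper opens to 85 mm and grips with 20 to 120 N. Pads are 22 mm wide; open, the fingers measure 114 mm over their backs; the gripper's body (76 mm by 85 mm) begins 54 mm behind the grasp point. The pads swing forward as they close: fully open they stand 13 mm farther back than shut.
Start: joints at [-1.287, 0.628, 0.038, 1.517, -0.027, 0.996, -0.02], TCP at [222.738, 610.66, 231.313] pointing down, gripper open.
Joint ranges: [-3.06, 3.06], [-0.37, 2.12], [-1.25, 1.32], [0.18, 2.47], [-1.1, 4.24], [0.23, 1.98], [-2.94, 2.94]. Speed limits (rad/s): [2.57, 2.57, 3.14, 3.14, 3.14, 3.14, 3.14].

## Interface

Orientations are given as [roll, pitch, yaw] about the fixed x, y, z axes, in that order (R = Rz(yaw) Ry(pitch) Rx(roll)).
In Python, from cell import ctrl gives the robot as it stands.
- The arm moves only by the shell command python3 -m crank 'ROWS' [OPENING]. ROWS is JSON, a list that holds one entry, the list of rows, each a list of 6 numbers: the shift along the tool's x, y, z in units of 30 mm (1.0 is 30 mm), then the turn, a rotation vector about the tool's x, y, z in units of 6 degrees (1.0 is 6 degrees). In form: [[[tx, ty, tz, rx, ry, rz], ...]]. A call has 1 to 12 rows; each row shifts and turns the pose as measured when the row begins, along the tool's axes as they then stand; what a row does not reach is not made up. A row lasts 1/12 s, in which the tool goes at most 41.7 mm and 7.16 degrees, less where a joint would pass 70% of its speed; a pose out of reach is approached as far as the arm can. A call is refused whole if a number of a shift passes 1 or a number of a turn 1, either way. A call with a gripper value outside its range is refused whole. OPENING is the gripper command: -1 is fully open, 1 is shut, values between are in proportion, set as the call begins (- or left out, the last holds). The fingers move at their own pace and stop on an object; the grip force is fixed at half the most. Time passes only in rows, so rows that do not move let the fingers close. It gives the time, the measured TCP pose, the force and the opening at its end, in the units of the state.
- ctrl.read_state(): the state, without advancing time (a new reading comes with each control period).
- ctrl.get_image(name): name is "side" or "top" or "wrist"; returns a dict with "color" (480x640x3 uint8, red, green, blue), "depth" (480x640 float32, mm along the optical axis (not along the pixel's ray), 0 where there is no reading), "camera_matrix" (3x3 intrinsics, pixels), "R" (3x3) and "t" (3): a world point X has camera coordinates R X + t. Camera axes: x right, y down, z forward; pixel columns grow to the right and rows downward; lengths in mm; the calibration is good to about 2 mm. A picture is of the moment at which its call begins.
- ctrl.finish_job(): hands the job in, once; it reports no verdict.
Trained networks look in a picture, given as the dict that the camera call returned (one of the last four; its "shot" number tells which), for a name from the list of things; names that differ only in an ending like _2 or _b are one class to them, and where a whole thing is asked for, a point or a joint stands for the part that bears it (a point fixed in the world has none). Each returns a list of dicts, best first, with "conf" (0 to 1); they miss things now and then, are a little off and sometimes report something else, mostly with a low value. They report only what shows in the picture. A call takes as long as a camera call. They do not tell look-alikes from the thing itself.
- ctrl.search_frame(query, picture): "extent" ([centre column, centre row, width, height] in pixels, round what is visible of it).
The state is a dict: "clock": time; "qpos": joint angles; "qd": joint speeds; "tau": joint torques, N m; "eef_pos": TCP position; "tool_rot": TCP orientation; "force": force on the tool from outside, world axes, zero at the start; "torque": the same for the moment, N m; "width": finger opening in mm.
Only numpy, scipy, OpenCV 4.12 (cv2) and the standard library are available. Lean on these libraries where they do the work, as an engineer would, in place of code of your own. Each camera call takes 0.05 s, during which the arm holds its last target. There are 200 camera calls.

## Task

The two frosted bulbs on the lamp tester stand in each other's sockets: while the safety catch is still closed, swap them, without toppling one, so that the round reference bulb sits fully home in the socket beside the meter and the candle-shaped bulb in the socket nearer the lever (the wooden rack has free holes for parking one meanwhile). Then flip the safety catch right over off the lever, pull the ball-ended test lever fully towards the robot and keep hold of it: the program finishes while holding the lever there against its spring. Leave the other things on the bench where they are.

Things in the scene. Friction and masses are not known exactly. Their poses are not given: they have to be found in the camera images.
- tester: lamp tester fixed on the bench: low pine case 150 (x) x 420 (y) x 55 mm high with an aluminium deck. Origin: centre of its underside; x away from the robot, y to the robot's left, z up (yaw varies). Along the deck at x 0: round black panel meter (66 mm wide, 9 high) at y +168 mm, brass sockets at y +85 and y 0, ball-ended lever at y -140
- socket_meter (a point): brass test socket beside the meter: centre of its inner floor, where a seated bulb's contact end rests, 59 mm above the bench. Plain upright push-in sleeve, no bayonet slots: bore 25 mm, flared to about 34 mm at the mouth, rim 23.5 mm above this point, 40 mm wide outside at the rim, base flange 48 mm wide on the deck
- socket_lever (a point): the identical brass socket on the lever's side, 85 mm from the other one: centre of its inner floor
- round_bulb: round frosted glass bulb: origin at the centre of its contact end (bottom), z up. Brass cap 22 mm in diameter, 25 mm long, tapered foot (its two small pins are only for show); glass ball 45 mm in diameter centred 50 mm above the origin, top at 72.5 mm; about 45 g. Starts in socket_lever, belongs in socket_meter; pulls straight up and drops straight in, no twist, no resistance
- candle_bulb: candle-shaped frosted glass bulb with the same 22 mm brass cap: origin at the centre of its contact end, z up. Glass widest, 35 mm in diameter, from 46 to 56 mm above the origin, tapering to a point at 98 mm; 40 g. It starts in socket_meter and belongs in socket_lever
- rack: pine bulb rack fixed on the bench left of the tester: block 250 (x) x 60 (y) x 34 mm high, origin at the centre of its underside, x roughly away from the robot; three upright holes 25 mm in diameter, 24 mm deep, at x -80 (holds the spare bulb), 0 and +80 mm (both free, good for parking a bulb)
- rack_hole_mid (a point): centre of the floor of the rack's free middle hole, 10 mm above the bench
- rack_hole_far (a point): centre of the floor of the rack's free hole farthest from the robot, 10 mm above the bench
- catch (a joint): safety catch angle (rad): 0 = closed, lying across the front of the lever's stem and blocking it; grows as it flips up and over to the right (to the tester's -y end); 2.3 = fully over, its stop, clear of the lever. From about 1.25 on it falls the rest of the way by its own weight; below about 0.7 it falls back
- catch_hinge (a point): the catch's hinge: axis along the tester's x, 72 mm above the bench, at tester x +5.5, y -165 mm
- catch_tab (a point): centre of the catch's thumb tab, an upright steel plate 18 (x) x 7 (y) x 28 (z) mm. The catch, 70 g, is a 9 mm steel rod: 40 mm from the hinge towards +y, then bent up and towards the robot to the tab, whose centre is at x -22, y +46, z +56 mm from the hinge (tester axes, closed). Pushing the tab towards -y, or pinching and lifting it over, flips it
- lever (a joint): test lever angle (rad): 0 = rest, leaning 35 degrees away from the robot; grows as the knob is pulled to the robot (tester's -x); 1.1 = its stop, leaning 28 degrees towards the robot. Its spring returns it when let go: about 2.5 N at the knob at the start, 6 N at the stop. With the catch closed it moves only about 0.06 rad
- lever_knob (a point): centre of the lever's black ball knob, 30 mm in diameter, on a 10 mm steel stem; 120 mm from the pivot, 143 mm above the bench at rest. Draw it with a finger behind it (far side): pinched only by its left and right sides the smooth ball slips out
- lever_pivot (a point): the lever's pivot: axis along the tester's y, 45 mm above the bench, at tester x 0, y -140 mm
- dome: pierced brass lantern dome, 112 mm across, 104 mm high, standing mouth down; origin at the centre of its underside; a bystander
- pane: blue glass side pane, 90 x 140 x 4 mm, lying flat; origin at the centre of its underside; a bystander
- rivet_set: steel riveting set, a square bar 13 mm thick and about 117 mm long lying on the bench; origin under the middle of its square body; a bystander
- wing_nut: knurled brass wing nut, about 50 mm across the wings, 26 mm high; origin at the centre of its underside; a bystander
- hammer: small hammer lying behind the tester; origin under its middle; a bystander
- rivet_cup: small steel cup, 64 mm across, 45 mm high; origin at the centre of its underside; a bystander
- spare_bulb: a second round frosted bulb, same as round_bulb, standing in the rack's hole nearest the robot; origin at the centre of its contact end; a bystander
There are look-alikes about, which are no part of the job. Leave any blue look-alike of the candle_bulb alone.

How it is judged:
By the outcome, as a careful person would: the job done as asked, in the order asked, and still so for the second after the job is handed in, while the arm keeps its last pose, push and grip.
It also fails if it takes over 72 s, if anything falls off the work surface, if the arm or the gripper's body presses on something with over 40 N, if the wrist force passes 120 N, or if a joint passes its speed limit or range.

## Working session

There is one attempt and no reset: what is moved stays moved. The work goes in short steps, Python scripts to look and compute and a shell command to move; the robot and the scene stay as the last step left them, time stands still between calls to the robot, and variables do not carry over. Pictures are saved under pics/ and viewed, about 8 in all and at most 12, crops included, and the job is handed in when it is done.

```bash
ls; mkdir -p pics
cat > h.py <<'E'
import numpy as np, cv2
from cell import ctrl
from scipy.spatial.transform import Rotation as Ro
def shot(n,f=None):
    p=ctrl.get_image(n)
    if f: cv2.imwrite('pics/'+f,p['color'][:,:,::-1])
    return p
def px2w(p,u,v,d):
    K=np.array(p['camera_matrix']); c=np.array([(u-K[0,2])/K[0,0]*d,(v-K[1,2])/K[1,1]*d,d])
    return np.array(p['R']).T@(c-np.array(p['t']))
def onz(p,u,v,z):
    a=px2w(p,u,v,1.);b=px2w(p,u,v,2.); return a+(b-a)*(z-a[2])/(b[2]-a[2])
def w2px(p,X):
    c=np.array(p['R'])@np.array(X)+np.array(p['t']); q=np.array(p['camera_matrix'])@c; return q[:2]/q[2]
def st():
    s=ctrl.read_state(); print({k:np.round(s[k],3).tolist() for k in('clock','eef_pos','tool_rot','force','width','qpos')}); return s
def cloud(p):
    v,u=np.mgrid[:480,:640]; d=p['depth']; K=np.array(p['camera_matrix'])
    c=np.stack([(u-K[0,2])/K[0,0]*d,(v-K[1,2])/K[1,1]*d,d],-1)
    return (c-np.array(p['t']))@np.array(p['R'])
def rows(dest):  # shift in tool axes, units
    s=ctrl.read_state(); R=Ro.from_euler('xyz',s['tool_rot']).as_matrix()
    return np.round(R.T@(np.array(dest)-s['eef_pos'])/30,2)
E
python3 - <<'E'
from h import *
st()
for n in('top','side'):
    p=shot(n,n+'0.png')
    print(n,np.round(-np.array(p['R']).T@p['t']),np.round(p['camera_matrix'],0).tolist())
    C=cloud(p)
    for q in ['tester','round_bulb','candle_bulb','rack','catch_tab','lever_knob','catch','spare_bulb']:
        for r in ctrl.search_frame(q,p)[:3]:
            e=r['extent']; u,v=int(e[0]),int(e[1]); print(q,round(r['conf'],2),np.round(e).tolist(),np.round(C[min(v,479),min(u,639)]).tolist())
E
```

```text
pics
{'clock': 0.0, 'eef_pos': [222.503, 610.057, 230.389], 'tool_rot': [-3.14, 0.0, 2.792], 'force': [-0.222, -0.33, -0.419], 'width': 85.557, 'qpos': [-1.287, 0.629, 0.038, 1.518, -0.027, 0.996, -0.02]}
top [ 471.  -40. 1313.] [[443.0, 0.0, 318.0], [0.0, 443.0, 231.0], [0.0, 0.0, 1.0]]
tester 0.8 [294.0, 246.0, 152.0, 66.0] [514.0, 26.0, 129.0]
tester 0.37 [208.0, 172.0, 25.0, 22.0] [735.0, 294.0, 6.0]
round_bulb 0.49 [295.0, 246.0, 11.0, 18.0] [513.0, 24.0, 130.0]
candle_bulb 0.66 [463.0, 282.0, 50.0, 33.0] [423.0, -464.0, 6.0]
candle_bulb 0.6 [277.0, 196.0, 12.0, 13.0] [653.0, 78.0, 91.0]
candle_bulb 0.55 [288.0, 305.0, 16.0, 12.0] [354.0, 44.0, 94.0]
rack 0.74 [175.0, 274.0, 29.0, 89.0] [434.0, 379.0, 14.0]
lever_knob 0.49 [346.0, 226.0, 10.0, 28.0] [570.0, -113.0, 119.0]
catch 0.54 [172.0, 274.0, 34.0, 88.0] [433.0, 388.0, 11.0]
catch 0.48 [344.0, 247.0, 20.0, 16.0] [518.0, -111.0, 57.0]
spare_bulb 0.72 [166.0, 301.0, 17.0, 8.0] [358.0, 382.0, 79.0]
spare_bulb 0.55 [172.0, 274.0, 34.0, 89.0] [433.0, 392.0, 8.0]
side [265. 607. 975.] [[490.0, 0.0, 330.0], [0.0, 490.0, 239.0], [0.0, 0.0, 1.0]]
tester 0.18 [191.0, 358.0, 31.0, 32.0] [749.0, 280.0, 3.0]
round_bulb 0.65 [360.0, 240.0, 14.0, 19.0] [506.0, -86.0, 121.0]
candle_bulb 0.88 [267.0, 294.0, 18.0, 28.0] [656.0, 98.0, 64.0]
candle_bulb 0.79 [238.0, 314.0, 11.0, 25.0] [679.0, 176.0, 79.0]
candle_bulb 0.72 [330.0, 303.0, 120.0, 184.0] [495.0, 110.0, 141.0]
rack 0.8 [297.0, 448.0, 125.0, 64.0] [448.0, 360.0, 35.0]
catch_tab 0.59 [359.0, 242.0, 18.0, 19.0] [509.0, -88.0, 112.0]
lever_knob 0.74 [338.0, 229.0, 30.0, 33.0] [569.0, -100.0, 117.0]
catch 0.61 [362.0, 240.0, 15.0, 16.0] [503.0, -86.0, 123.0]
spare_bulb 0.48 [336.0, 474.0, 27.0, 12.0] [360.0, 384.0, 82.0]
```

```bash
ls pics
```

```text
side0.png
top0.png
```

View pics/top0.png

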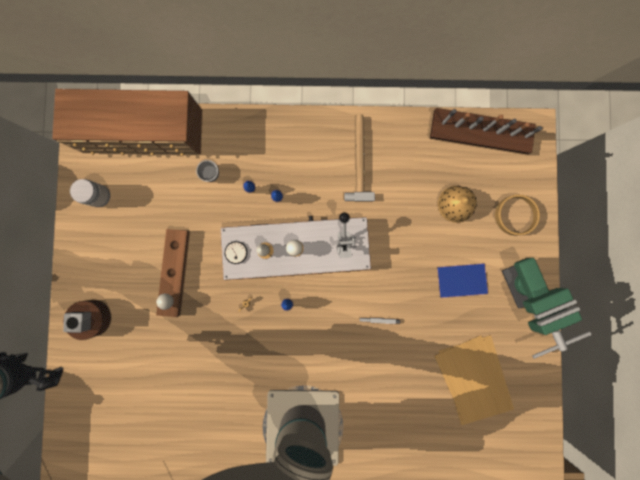

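View pics/side0.png

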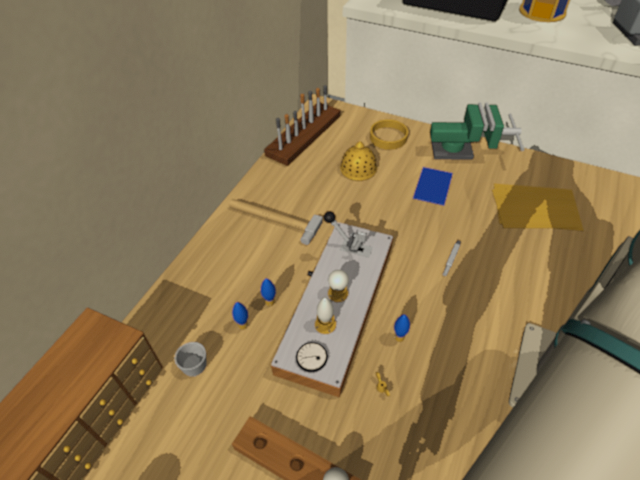

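The top view shows the tester centred near (295,248), with the meter at (236,252), the candle bulb at (264,250), the round bulb at (294,247) and the lever and catch near (345,235). The rack is at (173,272), and three blue look-alikes stand at (250,186), (277,196) and (288,304).

```bash
cat >> h.py <<'E'
def rect(C,m):
    P=C[m][:,:2].astype(np.float32); r=cv2.minAreaRect(P); b=cv2.boxPoints(r); return r,b
E
python3 - <<'E'
from h import *
for n in('top','side'):
    p=shot(n); C=cloud(p)
    for nm,(x0,x1,y0,y1,z0,z1) in dict(tester=(400,620,-220,280,46,62),rack=(290,590,300,450,26,42)).items():
        m=(C[...,0]>x0)&(C[...,0]<x1)&(C[...,1]>y0)&(C[...,1]<y1)&(C[...,2]>z0)&(C[...,2]<z1)
        m=cv2.morphologyEx(m.astype(np.uint8),cv2.MORPH_OPEN,np.ones((3,3)))>0
        r,b=rect(C,m); print(n,nm,m.sum(),np.round(r[0],1),np.round(r[1],1),r[2],np.median(C[m][:,2]))
    for nm,(x0,x1,y0,y1,z0) in dict(rb=(480,550,-10,60,100),cb=(470,540,70,150,100),knob=(540,620,-150,-70,118),tab=(470,540,-150,-60,100)).items():
        m=(C[...,0]>x0)&(C[...,0]<x1)&(C[...,1]>y0)&(C[...,1]<y1)&(C[...,2]>z0)
        if m.any(): print(n,nm,m.sum(),np.round(np.median(C[m],0),1),np.round(C[m].min(0)),np.round(C[m].max(0)))
E
```

```text
top tester 6622 [510.1  27. ] [151.2 420.5] 4.986609935760498 54.294325288180445
top rack 1545 [434.5 382.1] [ 63.3 249.9] 85.45555114746094 32.96826987782238
top rb 211 [508.5  26.2 123.8] [490.   5. 107.] [531.  49. 135.]
top cb 136 [501.2 107.9 136.6] [486.  94. 105.] [518. 126. 160.]
top knob 114 [ 588.  -105.3  151.9] [ 567. -119.  120.] [605. -92. 161.]
top tab 22 [504.3 -93.4 140. ] [496. -96. 101.] [513. -89. 147.]
side tester 8543 [512.4  30. ] [152.4 422.1] 5.073371887207031 55.170400248291045
side rack 2909 [444.8 384.9] [ 61.4 235. ] 85.44001770019531 34.27376425226283
side rb 327 [507.9  39.1 122.9] [489.  13. 101.] [532.  53. 135.]
side cb 299 [499.3 123.2 130.5] [487. 104. 101.] [520. 133. 159.]
side knob 162 [586.9 -98.5 149.8] [ 565. -113.  118.] [605. -87. 161.]
side tab 93 [506.8 -87.1 127.6] [496. -95. 100.] [517. -83. 145.]
```

```bash
python3 -m crank '[[[0,0,0,0,0,1],[0,0,0,0,0,1],[0,0,0,0,0,1],[0,0,0,0,0,1],[0,0,0,0,0,1],[0,0,0,0,0,1],[0,0,0,0,0,1],[0,0,0,0,0,1],[0,0,0,0,0,1],[0,0,0,0,0,1],[0,0,0,0,0,0.8],[0,0,0,0,0,0]]]' -1
python3 - <<'E'
from h import *
st(); print(rows([503.6,112.7,200]))
E
```

```text
clock: 2.0
eef_pos: [222.2, 611.0, 231.6]
tool_rot: [-3.14, -0.001, 1.605]
force: [-0.6, 0.4, -0.2]
width: 85.3
{'clock': 2.0, 'eef_pos': [222.224, 611.001, 231.596], 'tool_rot': [-3.14, -0.001, 1.605], 'force': [-0.598, 0.355, -0.187], 'width': 85.327, 'qpos': [-1.475, 0.653, 0.365, 1.524, -0.261, 1.012, -1.006]}
[-16.92   8.81   1.02]
```

```bash
python3 -m crank '[[[-1,0.52,0.06,0,0,-0.5],[-1,0.52,0.06,0,0,0],[-1,0.5,0.06,0,0,0],[-1,0.5,0.06,0,0,0],[-1,0.5,0.06,0,0,0],[-1,0.5,0.06,0,0,0],[-1,0.5,0.06,0,0,0],[-1,0.5,0.06,0,0,0],[-1,0.5,0.06,0,0,0],[-1,0.5,0.06,0,0,0],[-1,0.5,0.06,0,0,0],[-1,0.5,0.06,0,0,0]]]' -1
python3 - <<'E'
from h import *
st(); print(rows([503.6,112.7,200]))
E
```

```text
clock: 3.0
eef_pos: [441.8, 270.2, 206.6]
tool_rot: [3.141, -0.012, 1.717]
force: [0.7, 1.4, 0.4]
width: 85.5
{'clock': 3.0, 'eef_pos': [441.841, 270.181, 206.622], 'tool_rot': [3.141, -0.012, 1.717], 'force': [0.686, 1.359, 0.425], 'width': 85.511, 'qpos': [-0.816, 0.488, 0.319, 1.922, -0.231, 0.761, -0.218]}
[-5.5   1.27  0.15]
```

```bash
python3 -m crank '[[[-1,0.2,0.03,0,0,0.5],[-1,0.2,0.03,0,0,0],[-1,0.2,0.03,0,0,0],[-1,0.2,0.03,0,0,0],[-1,0.2,0.03,0,0,0],[-0.5,0.2,0,0,0,0],[0,0,0,0,0,0]]]' -1
python3 - <<'E'
from h import *
st(); print(rows([503.6,112.7,200]))
p=shot('wrist','w1.png'); C=cloud(p)
for q in ['candle_bulb','round_bulb','socket_meter']:
    for r in ctrl.search_frame(q,p)[:3]: e=r['extent'];print(q,r['conf'],np.round(e))
print(w2px(p,[503.6,112.7,157]),w2px(p,[511,28,131]))
E
```

```text
clock: 3.58
eef_pos: [502.9, 94.1, 201.6]
tool_rot: [3.133, -0.009, 1.67]
force: [0.5, -0.1, 0.3]
width: 85.5
{'clock': 3.583, 'eef_pos': [502.916, 94.054, 201.583], 'tool_rot': [3.133, -0.009, 1.67], 'force': [0.476, -0.078, 0.295], 'width': 85.538, 'qpos': [-0.459, 0.486, 0.325, 1.947, -0.238, 0.735, 0.106]}
[0.62 0.08 0.06]
candle_bulb 0.91 [518. 258.  77.  56.]
candle_bulb 0.9 [322. 216.  61.  61.]
candle_bulb 0.71 [118. 264.  73.  54.]
round_bulb 0.65 [319. 339.  71.  75.]
socket_meter 0.86 [323. 223. 220. 418.]
[321.78242082 235.2616801 ] [319.25471697 359.57519203]
```

View pics/w1.png

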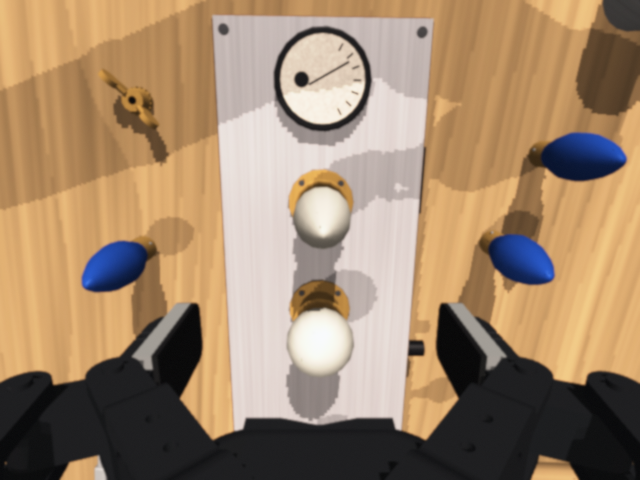

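The wrist view shows the candle bulb at (322,216) and the round bulb at (320,340), with the blue look-alikes clear to both sides. I'll compare this with my estimate.

Run:
```python
from h import *
from scipy.optimize import least_squares
p=shot('wrist'); C=cloud(p)
K=C[300:380,280:360].reshape(-1,3); K=K[(K[:,2]>105)&(K[:,2]<140)]
f=least_squares(lambda c:np.linalg.norm(K-c,axis=1)-22.5,[511,28,109],loss='soft_l1'); print('ball',f.x,np.abs(f.fun).mean())
print(w2px(p,f.x))
K=C[185:250,290:355].reshape(-1,3); K=K[K[:,2]>100]; t=K[K[:,2]>K[:,2].max()-6]; print('tip',t.mean(0),K.max(0),K.min(0))
m=(C[...,2]>48)&(C[...,2]<60); print(rect(C,m)[0])
# meter centre, z~64
for r in ctrl.search_frame('tester',p)[:1]: print(r['extent'])
print('meter',onz(p,322,78,64))
print('cap flange meter', onz(p,321,192,59), 'w/ tip px', onz(p,322,218,157))
```

```text
ball [511.57980234  28.07769159 109.04165893] 0.40565456563750507
[322.0890628  350.53481823]
tip [493.58675892 165.55121981 344.67495983] [520.90743168 165.55121981 344.67495983] [487.09026721 101.94517331 104.66354365]
((505.09747314453125, 76.10484313964844), (355.31707763671875, 286.050537109375), 66.59784698486328)
[328.4, 227.4, 215.9, 405.4]
meter [493.35508043 202.63746605  64.        ]
cap flange meter [500.87000448 126.57798239  59.        ] w/ tip px [500.19503682 127.44395804 157.        ]
```

Run:
```python
from h import *
st()
p=shot('wrist'); C=cloud(p)
Z=C[...,2]
for nm,(r0,r1) in dict(ball=(280,400),candle=(160,270)).items():
    c=p['color'][r0:r1,270:370].astype(int); print(nm)
    m=(Z[r0:r1,270:370]>100)&(Z[r0:r1,270:370]<170)
    v,u=np.nonzero(m); print('depth px',u.mean()+270,v.mean()+r0,v.min()+r0,v.max()+r0)
    print(np.round(C[r0:r1,270:370][m].mean(0)),C[r0:r1,270:370][m].max(0),C[r0:r1,270:370][m].min(0))
    w=(c.min(2)>150)&(c.max(2)-c.min(2)<40); print('col rows',[int(w[i,40:60].sum()) for i in range(0,r1-r0,8)])
for q in ['candle_bulb','round_bulb']:
    for r in ctrl.search_frame(q,p)[:2]: print(q,r['conf'],np.round(r['extent']))
```

```text
{'clock': 3.883, 'eef_pos': [500.56, 100.285, 201.081], 'tool_rot': [3.136, -0.012, 1.677], 'force': [-0.206, 0.305, -0.238], 'width': 84.86, 'qpos': [-0.467, 0.486, 0.321, 1.948, -0.239, 0.736, 0.103]}
ball
depth px 321.9854315557999 351.54288070368335 317 386
[511.  36. 123.] [533.17261231  51.11142208 133.14018083] [489.3512299   11.38797106 100.23585833]
col rows [0, 0, 0, 0, 0, 12, 20, 20, 20, 20, 20, 20, 20, 5, 0]
candle
depth px 325.15707178393745 228.5817341862118 198 260
[503. 119. 138.] [521.01582074 130.4917889  158.3928635 ] [486.95664414  99.84701481 104.17119865]
col rows [20, 20, 20, 0, 0, 14, 20, 20, 20, 20, 18, 8, 0, 0]
candle_bulb 0.97 [519. 264.  78.  58.]
candle_bulb 0.79 [582. 169. 101.  49.]
round_bulb 0.7 [321. 350.  71.  73.]
round_bulb 0.55 [326. 228. 221. 403.]
```

```bash
python3 -c "
from h import *
print(rows([503.8,112.9,89]))"
```

```text
[0.39 0.12 3.74]
```

```bash
python3 -m crank '[[[0.39,0.12,0,0,0,0],[0,0,0,0,0,0],[0,0,0.9,0,0,0],[0,0,0.9,0,0,0],[0,0,0.9,0,0,0],[0,0,0.6,0,0,0],[0,0,0.3,0,0,0],[0,0,0,0,0,0],[0,0,0,0,0,0]]]' -1; python3 -c "
from h import *
print(rows([503.8,112.9,89]))"
```

```text
clock: 4.78
eef_pos: [506.9, 121.9, 90.9]
tool_rot: [3.129, -0.015, 1.687]
force: [0.4, -0.1, -0.0]
width: 85.4
[-0.29 -0.14  0.06]
```

```bash
python3 -m crank '[[[-0.29,-0.13,0.04,0,0,0.2],[0,0,0,0,0,0],[0,0,0,0,0,0]]]' -1; python3 -c "
from h import *
print(rows([503.8,112.9,89]))"
```

```text
clock: 5.03
eef_pos: [505.5, 112.6, 91.8]
tool_rot: [3.125, -0.016, 1.665]
force: [0.6, -0.2, 0.6]
width: 85.8
[ 0.01 -0.06  0.09]
```

```bash
python3 -m crank '[[[0,-0.05,0.08,0,0,0],[0,0,0,0,0,0],[0,0,0,0,0,0],[0,0,0,0,0,0],[0,0,0,0,0,0],[0,0,0,0,0,0],[0,0,0,0,0,0],[0,0,0,0,0,0]]]' 1; python3 -m crank '[[[0,0,-0.4,0,0,0],[0,0,-0.8,0,0,0],[0,0,-1,0,0,0],[0,0,-0.3,0,0,0],[0,0,0,0,0,0]]]' 1;  python3 -c "
from h import *
print(rows([514,376.5,150]))"
```

```text
clock: 5.7
eef_pos: [505.5, 112.5, 92.0]
tool_rot: [3.12, -0.017, 1.664]
force: [0.0, 0.4, 0.0]
width: 32.6
clock: 6.12
eef_pos: [502.4, 110.8, 167.4]
tool_rot: [3.126, -0.016, 1.664]
force: [-0.7, -0.1, -1.0]
width: 32.0
[8.77 1.2  0.74]
```

```bash
python3 -m crank '[[[0.5,0.07,0,0,0,0],[0.8,0.12,0.05,0,0,0],[1,0.14,0.1,0,0,0],[1,0.14,0.1,0,0,0],[1,0.14,0.1,0,0,0],[1,0.14,0.1,0,0,0],[1,0.14,0.1,0,0,0],[0.9,0.14,0.1,0,0,0],[0.5,0,0.05,0,0,0],[0.3,0,0,0,0,0],[0,0,0,0,0,0],[0,0,0,0,0,0]]]' 1;  python3 - <<'E'
from h import *
p=shot('wrist','w2.png');st()
print(rows([514,376.5,80]))
E
```

```text
clock: 7.12
eef_pos: [507.3, 358.5, 136.5]
tool_rot: [3.138, -0.008, 1.658]
force: [-0.5, -1.1, 0.1]
width: 32.9
{'clock': 7.167, 'eef_pos': [507.308, 358.205, 136.532], 'tool_rot': [3.138, -0.008, 1.657], 'force': [0.506, 0.227, -0.81], 'width': 32.569, 'qpos': [-0.854, 0.718, 0.325, 1.704, -0.315, 0.764, -0.289]}
[0.57 0.27 1.89]
```

View pics/w2.png

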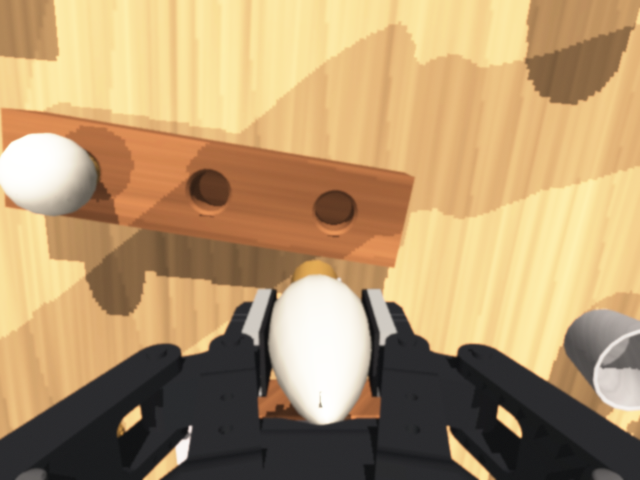

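The candle is held upright. The far rack hole shows at (334,208) and the middle hole at (210,190).

Run:
```python
from h import *
p=shot('wrist')
print(onz(p,334,208,34),onz(p,210,190,34),w2px(p,[514,376.5,34])); st()
# candle grip point axis check
print(w2px(p,[*ctrl.read_state()['eef_pos'][:2],103]))
```

```text
[516.11819643 380.36103515  34.        ] [438.06386364 385.13130362  34.        ] [330.09088871 213.71308124]
{'clock': 7.217, 'eef_pos': [507.76, 357.738, 136.92], 'tool_rot': [3.137, -0.008, 1.656], 'force': [-0.615, 0.382, -0.17], 'width': 32.486, 'qpos': [-0.853, 0.717, 0.325, 1.704, -0.315, 0.764, -0.289]}
[317.92607701 279.51341857]
```

```bash
python3 -m crank '[[[0.7,0.3,0.3,0,0,0],[0,0,0.4,0,0,0],[0,0,0.4,0,0,0],[0,0,0.3,0,0,0],[0,0,0,0,0,0],[0,0,0,0,0,0]]]' 1;  python3 - <<'E'
from h import *
p=shot('wrist')
st(); print(rows([515.5,379.3,60]))
E
```

```text
clock: 7.72
eef_pos: [519.2, 369.9, 95.0]
tool_rot: [3.135, -0.004, 1.643]
force: [0.5, 0.3, -0.0]
width: 32.5
{'clock': 7.767, 'eef_pos': [519.062, 369.516, 94.945], 'tool_rot': [3.135, -0.004, 1.643], 'force': [-0.051, 0.028, -1.236], 'width': 32.758, 'qpos': [-0.846, 0.793, 0.309, 1.682, -0.338, 0.713, -0.295]}
[ 0.33 -0.1   1.17]
```

```bash
python3 -m crank '[[[0.35,-0.1,0.3,0,0,0],[0,0,0.1,0,0,0],[0,0,0,0,0,0],[0,0,0,0,0,0]]]' 1;  python3 - <<'E'
from h import *
st(); print(rows([515.5,379.3,60]))
E
```

```text
clock: 8.1
eef_pos: [515.5, 381.0, 83.1]
tool_rot: [3.134, -0.005, 1.642]
force: [-0.3, 0.3, -1.2]
width: 32.5
{'clock': 8.1, 'eef_pos': [515.486, 380.965, 83.055], 'tool_rot': [3.134, -0.005, 1.642], 'force': [-0.336, 0.283, -1.162], 'width': 32.473, 'qpos': [-0.859, 0.812, 0.304, 1.678, -0.347, 0.695, -0.307]}
[-0.06 -0.01  0.77]
```

```bash
python3 -m crank '[[[-0.05,0,0.3,0,0,0],[0,0,0.3,0,0,0],[0,0,0.2,0,0,0],[0,0,0.2,0,0,0],[0,0,0,0,0,0],[0,0,0,0,0,0]]]' 1;  python3 - <<'E'
from h import *
st(); print(rows([515.5,379.3,43]))
p=shot('wrist','w3.png')
E
```

```text
clock: 8.6
eef_pos: [516.7, 378.5, 50.3]
tool_rot: [3.133, -0.004, 1.642]
force: [-0.3, -0.2, -0.1]
width: 32.7
{'clock': 8.6, 'eef_pos': [516.687, 378.503, 50.311], 'tool_rot': [3.133, -0.004, 1.642], 'force': [-0.327, -0.209, -0.053], 'width': 32.685, 'qpos': [-0.844, 0.857, 0.284, 1.692, -0.362, 0.635, -0.291]}
[ 0.03 -0.04  0.24]
```

View pics/w3.png

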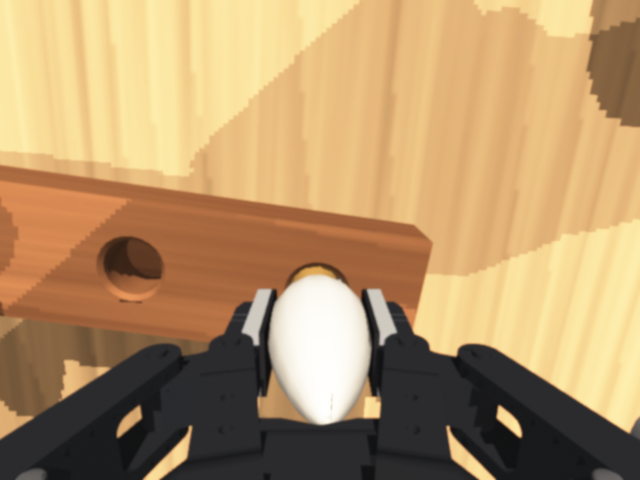

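The cap is inside the far hole at (318,270). I'll lower it the rest of the way, release and rise.

```bash
python3 -m crank '[[[0,0,0.15,0,0,0],[0,0,0.05,0,0,0],[0,0,0,0,0,0],[0,0,0,0,0,0]]]' 1; python3 -m crank '[[[0,0,0,0,0,0],[0,0,0,0,0,0],[0,0,0,0,0,0],[0,0,0,0,0,0],[0,0,-0.5,0,0,0],[0,0,-1,0,0,0],[0,0,-1,0,0,0],[0,0,-1,0,0,0],[0,0,-0.8,0,0,0],[0,0,0,0,0,0]]]' -1;  python3 - <<'E'
from h import *
st(); print(rows([511.5,28.1,185]))
E
```

```text
clock: 8.98
eef_pos: [516.8, 378.9, 43.8]
tool_rot: [3.132, -0.005, 1.642]
force: [0.6, 0.3, 0.2]
width: 32.7
clock: 9.82
eef_pos: [514.5, 378.2, 177.2]
tool_rot: [3.136, -0.003, 1.642]
force: [1.6, 0.9, 0.8]
width: 85.4
{'clock': 9.817, 'eef_pos': [514.548, 378.21, 177.164], 'tool_rot': [3.136, -0.003, 1.642], 'force': [1.608, 0.859, 0.765], 'width': 85.403, 'qpos': [-0.89, 0.693, 0.36, 1.62, -0.297, 0.876, -0.345]}
[-11.63  -0.93  -0.31]
```

```bash
python3 -m crank '[[[-1,-0.08,-0.2,0,0,0],[-1,-0.08,-0.1,0,0,0],[-1,-0.08,0,0,0,0],[-1,-0.08,0,0,0,0],[-1,-0.08,0,0,0,0],[-1,-0.08,0,0,0,0],[-1,-0.08,0,0,0,0],[-1,-0.08,0,0,0,0],[-1,-0.08,0,0,0,0],[-1,-0.08,0,0,0,0],[-0.6,-0.08,0,0,0,0],[0,0,0,0,0,0]]]' -1;  python3 -m crank '[[[0,0,0,0,0,0],[0,0,0,0,0,0]]]'
python3 - <<'E'
from h import *
p=shot('side');C=cloud(p)
m=(C[...,0]>480)&(C[...,0]<550)&(C[...,1]>350)&(C[...,1]<410)&(C[...,2]>50); P=C[m]; print('candle in rack',len(P),P.max(0),P.min(0))
st(); print(rows([511.5,28.1,87]))
E
```

```text
clock: 10.82
eef_pos: [511.0, 50.5, 183.4]
tool_rot: [3.129, -0.01, 1.651]
force: [0.1, 0.3, 0.5]
width: 85.9
clock: 10.98
eef_pos: [510.9, 50.0, 183.3]
tool_rot: [3.13, -0.01, 1.648]
force: [-0.3, 0.2, 1.0]
width: 85.1
candle in rack 353 [529.34932282 397.28541704 111.70130639] [497.48080885 366.50392485  51.92273531]
{'clock': 11.033, 'eef_pos': [510.922, 50.659, 183.23], 'tool_rot': [3.13, -0.011, 1.649], 'force': [0.142, 0.944, -0.057], 'width': 85.619, 'qpos': [-0.373, 0.516, 0.33, 1.964, -0.27, 0.691, 0.203]}
[-0.79 -0.08  3.2 ]
```

```bash
python3 -m crank '[[[-0.75,-0.08,0,0,0,0],[0,0,0,0,0,0],[0,0,0.8,0,0,0],[0,0,0.8,0,0,0],[0,0,0.8,0,0,0],[0,0,0.4,0,0,0],[0,0,0,0,0,0],[0,0,0,0,0,0]]]' -1
python3 - <<'E'
from h import *
st(); print(rows([511.5,28.1,87]))
E
```

```text
clock: 11.7
eef_pos: [514.8, 43.3, 96.2]
tool_rot: [3.124, -0.017, 1.669]
force: [-0.2, -0.3, 0.3]
width: 85.3
{'clock': 11.7, 'eef_pos': [514.832, 43.333, 96.208], 'tool_rot': [3.124, -0.017, 1.669], 'force': [-0.206, -0.29, 0.256], 'width': 85.345, 'qpos': [-0.284, 0.653, 0.234, 2.028, -0.347, 0.481, 0.309]}
[-0.5  -0.17  0.3 ]
```

```bash
python3 -m crank '[[[-0.5,-0.15,0.2,0.1,-0.15,0.1],[0,0,0.05,0,0,0],[0,0,0,0,0,0],[0,0,0,0,0,0]]]' -1
python3 - <<'E'
from h import *
st(); print(rows([511.5,28.1,87]))
E
```

```text
clock: 12.03
eef_pos: [513.3, 28.5, 89.8]
tool_rot: [3.132, 0.0, 1.66]
force: [-0.4, 0.2, 0.3]
width: 85.6
{'clock': 12.033, 'eef_pos': [513.346, 28.46, 89.846], 'tool_rot': [3.132, 0.0, 1.66], 'force': [-0.411, 0.219, 0.329], 'width': 85.624, 'qpos': [-0.276, 0.666, 0.248, 2.031, -0.338, 0.473, 0.312]}
[-0.01 -0.06  0.09]
```

```bash
python3 -m crank '[[[0,-0.06,0.12,0,0,0],[0,0,0,0,0,0],[0,0,0,0,0,0],[0,0,0,0,0,0],[0,0,0,0,0,0],[0,0,0,0,0,0],[0,0,0,0,0,0]]]' 1; python3 -m crank '[[[0,0,-0.4,0,0,0],[0,0,-0.8,0,0,0],[0,0,-0.6,0,0,0],[0,0,0,0,0,0],[0,0,0,0,0,0]]]' 1;  python3 -c "
from h import *
print(rows([503.8,112.8,140]))"
```

```text
clock: 12.62
eef_pos: [512.5, 28.5, 87.9]
tool_rot: [3.128, -0.0, 1.66]
force: [0.1, -0.1, -1.0]
width: 42.7
clock: 13.03
eef_pos: [510.6, 28.4, 142.5]
tool_rot: [3.132, -0.0, 1.66]
force: [-0.7, -0.4, -0.3]
width: 42.4
[2.82 0.02 0.08]
```

```bash
python3 -m crank '[[[0.6,0,0,0,0,0],[0.9,0,0,0,0,0],[0.8,0,0,0,0,0],[0.4,0,0,0,0,0],[0,0,0,0,0,0],[0,0,0,0,0,0],[0,0,0,0,0,0]]]' 1;  python3 - <<'E'
from h import *
p=shot('wrist','w4.png')
print(rows([503.8,112.8,120]));st()
E
```

```text
clock: 13.62
eef_pos: [501.4, 109.7, 137.6]
tool_rot: [3.137, 0.002, 1.656]
force: [-0.0, -0.9, -0.6]
width: 42.7
[0.12 0.09 0.59]
{'clock': 13.667, 'eef_pos': [501.41, 109.135, 137.66], 'tool_rot': [3.137, 0.003, 1.655], 'force': [-0.874, -0.453, -0.829], 'width': 42.7, 'qpos': [-0.487, 0.592, 0.32, 1.998, -0.313, 0.594, 0.127]}
```

View pics/w4.png

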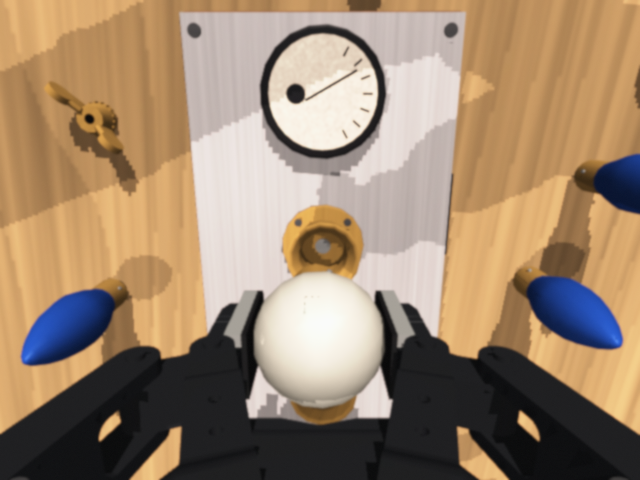

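The meter socket's mouth is visible at (322,248), just ahead of the ball. I need to know whether the brass at (322,410) is the empty lever socket or a tilted cap.

Run:
```python
from h import *
p=shot('wrist')
e=np.array(ctrl.read_state()['eef_pos'])
print('lever socket rim',w2px(p,[511.3,28,82.5]),'rim edges', w2px(p,[509.6,48,82.5]),'meter rim',w2px(p,[503.8,112.8,82.5]),'floor',w2px(p,[503.8,112.8,59]))
for z in (50,25,12,0): print(z,w2px(p,[e[0],e[1],e[2]-28.9+z]))
print('rim est',onz(p,322,246,82.5))
s=shot('side','s1.png'); a=w2px(s,[503,110,150]).astype(int); print(a)
c=s['color'][a[1]-80:a[1]+80,a[0]-100:a[0]+100,::-1]; cv2.imwrite('pics/s1.png',cv2.resize(c,None,fx=4,fy=3.75))
```

```text
lever socket rim [322.44330866 395.16460384] rim edges [322.49581312 365.11077574] meter rim [322.13252979 256.83773352] floor [321.62414917 244.30824425]
50 [317.56466368 336.6938223 ]
25 [317.47201734 305.35568206]
12 [317.43409265 292.52744424]
0 [317.40367747 282.23934121]
rim est [503.21912652 118.72608708  82.5       ]
[325 298]
```

View pics/s1.png

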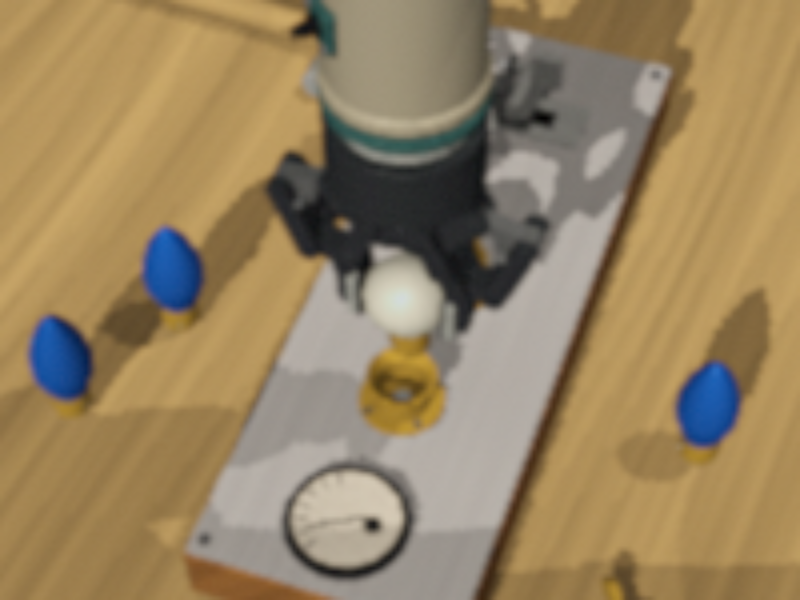

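Run:
```python
from h import *
p=shot('wrist');C=cloud(p)
m=np.zeros((480,640),bool);m[190:268,270:375]=True
m&=(C[...,2]>79)&(C[...,2]<87)
v,u=np.nonzero(m);print(u.min(),u.max(),v.min(),v.max(),len(u)); P=C[m]; print(P.max(0),P.min(0))
st(); print(rows([503.8,112.8,125]))
```

```text
286 359 220 267 1226
[523.63450405 132.34933546  85.08813463] [484.9840045  104.50312559  79.00688788]
{'clock': 13.817, 'eef_pos': [501.905, 108.903, 138.196], 'tool_rot': [3.136, 0.003, 1.654], 'force': [0.504, 0.168, -0.011], 'width': 42.377, 'qpos': [-0.487, 0.591, 0.321, 1.998, -0.313, 0.594, 0.127]}
[0.13 0.07 0.44]
```

```bash
python3 -m crank '[[[0.12,0.07,0.2,0,0,0],[0,0,0.2,0,0,0],[0,0,0,0,0,0],[0,0,0,0,0,0]]]' 1;  python3 - <<'E'
from h import *
st(); print(rows([504,112.5,88]))
E
```

```text
clock: 14.15
eef_pos: [504.7, 110.8, 125.1]
tool_rot: [3.135, 0.003, 1.651]
force: [0.1, 0.6, -0.8]
width: 42.8
{'clock': 14.15, 'eef_pos': [504.673, 110.829, 125.122], 'tool_rot': [3.135, 0.003, 1.651], 'force': [0.068, 0.586, -0.797], 'width': 42.808, 'qpos': [-0.48, 0.615, 0.31, 2.0, -0.325, 0.568, 0.131]}
[ 0.06 -0.03  1.24]
```

```bash
python3 -m crank '[[[0.06,-0.03,0.25,0,0,0],[0,0,0.3,0,0,0],[0,0,0.2,0,0,0],[0,0,0,0,0,0],[0,0,0,0,0,0]]]' 1;  python3 - <<'E'
from h import *
st(); print(rows([504,112.5,88]))
E
```

```text
clock: 14.57
eef_pos: [503.2, 112.4, 99.6]
tool_rot: [3.136, 0.003, 1.65]
force: [0.3, 0.3, -0.0]
width: 42.8
{'clock': 14.567, 'eef_pos': [503.246, 112.368, 99.554], 'tool_rot': [3.136, 0.003, 1.65], 'force': [0.335, 0.332, -0.048], 'width': 42.827, 'qpos': [-0.465, 0.656, 0.282, 2.017, -0.347, 0.509, 0.146]}
[0.   0.02 0.39]
```

```bash
python3 -m crank '[[[0,0.02,0.2,0,0,0],[0,0,0.15,0,0,0],[0,0,0,0,0,0],[0,0,0,0,0,0],[0,0,0,0,0,0]]]' 1; python3 -m crank '[[[0,0,0,0,0,0],[0,0,0,0,0,0],[0,0,0,0,0,0],[0,0,0,0,0,0],[0,0,-0.5,0,0,0],[0,0,-1,0,0,0],[0,0,-1,0,0,0],[0,0,-0.6,0,0,0],[0,0,0,0,0,0],[0,0,0,0,0,0]]]' -1;  python3 - <<'E'
from h import *
st(); print(rows([514.8,379.8,170]))
p=shot('wrist');C=cloud(p);m=(C[...,0]>470)&(C[...,0]<540)&(C[...,1]>70)&(C[...,1]<150)&(C[...,2]>105)&(C[...,2]<140)
K=C[m]
from scipy.optimize import least_squares
f=least_squares(lambda c:np.linalg.norm(K-c,axis=1)-22.5,[504,112,109],loss='soft_l1'); print('ball',f.x,len(K),np.abs(f.fun).mean())
E
```

```text
clock: 14.98
eef_pos: [504.1, 112.3, 87.8]
tool_rot: [3.136, 0.003, 1.65]
force: [-1.0, -0.0, -0.4]
width: 42.5
clock: 15.82
eef_pos: [503.4, 112.4, 185.1]
tool_rot: [3.136, 0.003, 1.65]
force: [0.2, -0.4, 0.0]
width: 85.6
{'clock': 15.817, 'eef_pos': [503.398, 112.421, 185.07], 'tool_rot': [3.136, 0.003, 1.65], 'force': [0.229, -0.371, 0.002], 'width': 85.613, 'qpos': [-0.529, 0.524, 0.37, 1.95, -0.275, 0.711, 0.083]}
[8.86 1.08 0.48]
ball [502.78135637 111.99510599 108.96235591] 4655 0.3729915639682392
```

The round bulb is home: its ball centre is at 109.0 mm. Next is the candle in the rack.

```bash
python3 -m crank '[[[0.9,0.12,0,0,0,0],[1,0.12,0,0,0,0],[1,0.12,0,0,0,0],[1,0.12,0,0,0,0],[1,0.12,0,0,0,0],[1,0.12,0,0,0,0],[1,0.12,0,0,0,0],[1,0.12,0,0,0,0],[0.7,0.12,0,0,0,0],[0,0,0,0,0,0],[0,0,0,0,0,0]]]' -1;  python3 - <<'E'
from h import *
st(); print(rows([514.8,379.8,41]))
E
```

```text
clock: 16.78
eef_pos: [509.5, 378.6, 165.8]
tool_rot: [-3.125, 0.014, 1.643]
force: [-0.7, -0.6, -0.9]
width: 85.6
{'clock': 16.783, 'eef_pos': [509.501, 378.602, 165.757], 'tool_rot': [-3.125, 0.014, 1.643], 'force': [-0.655, -0.624, -0.897], 'width': 85.643, 'qpos': [-0.906, 0.719, 0.38, 1.612, -0.313, 0.894, -0.337]}
[0.09 0.25 4.15]
```

```bash
cat >> h.py <<'E'
def go(dest,yaw=1.658):
    s=st(); R=Ro.from_euler('xyz',s['tool_rot']); T=Ro.from_euler('xyz',[np.pi,0,yaw])
    print('rows',rows(dest),'turn',np.round(np.degrees((R.inv()*T).as_rotvec())/6,2))
E
python3 -m crank '[[[0.1,0.25,0.2,-0.1,0,0],[0,0,0.7,0,0,0],[0,0,1,0,0,0],[0,0,1,0,0,0],[0,0,0.5,0,0,0],[0,0,0,0,0,0],[0,0,0,0,0,0]]]' -1;  python3 -c "
from h import *
go([514.8,379.8,42])"
```

```text
clock: 17.37
eef_pos: [519.7, 370.3, 54.9]
tool_rot: [-3.136, 0.022, 1.632]
force: [-0.5, -0.8, 0.4]
width: 85.3
{'clock': 17.367, 'eef_pos': [519.724, 370.327, 54.94], 'tool_rot': [-3.136, 0.022, 1.632], 'force': [-0.515, -0.817, 0.439], 'width': 85.295, 'qpos': [-0.86, 0.863, 0.325, 1.671, -0.368, 0.684, -0.289]}
rows [ 0.33 -0.14  0.42] turn [-0.05  0.21 -0.24]
```

```bash
python3 -m crank '[[[0.33,-0.14,0.3,0,0.2,-0.2],[0,0,0.05,0,0,0],[0,0,0,0,0,0],[0,0,0,0,0,0]]]' -1;  python3 -c "
from h import *
go([514.8,379.8,42])"
```

```text
clock: 17.7
eef_pos: [518.4, 376.5, 46.9]
tool_rot: [-3.14, 0.001, 1.648]
force: [0.0, -0.7, -0.5]
width: 85.3
{'clock': 17.7, 'eef_pos': [518.378, 376.475, 46.88], 'tool_rot': [-3.14, 0.001, 1.648], 'force': [0.005, -0.691, -0.483], 'width': 85.265, 'qpos': [-0.848, 0.869, 0.3, 1.681, -0.38, 0.652, -0.265]}
rows [ 0.12 -0.11  0.16] turn [-0.01  0.01 -0.09]
```

```bash
python3 -m crank '[[[0.12,-0.11,0.13,0,0,0],[0,0,0,0,0,0],[0,0,0,0,0,0]]]' -1; python3 -m crank '[[[0,0,0,0,0,0],[0,0,0,0,0,0],[0,0,0,0,0,0],[0,0,0,0,0,0],[0,0,0,0,0,0],[0,0,0,0,0,0],[0,0,0,0,0,0]]]' 1; python3 -m crank '[[[0,0,-0.4,0,0,0],[0,0,-0.8,0,0,0],[0,0,-1,0,0,0],[0,0,-1,0,0,0],[0,0,-0.8,0,0,0],[0,0,0,0,0,0],[0,0,0,0,0,0]]]' 1;   python3 -c "
from h import *
go([511.3,28.1,190])"
```

```text
clock: 17.95
eef_pos: [516.8, 380.1, 45.5]
tool_rot: [3.138, 0.0, 1.647]
force: [0.6, 0.1, 0.4]
width: 85.8
clock: 18.53
eef_pos: [517.1, 380.9, 46.8]
tool_rot: [3.137, -0.001, 1.647]
force: [-0.3, 0.3, 0.1]
width: 32.8
clock: 19.12
eef_pos: [517.3, 379.3, 174.2]
tool_rot: [3.137, 0.001, 1.645]
force: [-0.6, 0.7, -0.8]
width: 32.1
{'clock': 19.117, 'eef_pos': [517.253, 379.332, 174.226], 'tool_rot': [3.137, 0.001, 1.645], 'force': [-0.57, 0.655, -0.79], 'width': 32.073, 'qpos': [-0.902, 0.706, 0.382, 1.612, -0.313, 0.882, -0.329]}
rows [-11.66  -1.07  -0.52] turn [ 0.05  0.01 -0.12]
```

```bash
python3 -m crank '[[[-0.4,-0.08,-0.5,0,0,0],[-0.8,-0.08,-0.5,0,0,0],[-1,-0.09,-0.1,0,0,0],[-1,-0.09,0,0,0,0],[-1,-0.09,0,0,0,0],[-1,-0.09,0,0,0,0],[-1,-0.09,0,0,0,0],[-1,-0.09,0,0,0,0],[-1,-0.09,0,0,0,0],[-1,-0.09,0,0,0,0],[-0.8,-0.09,0,0,0,0],[-0.5,-0.09,0,0,0,0]]]' 1; python3 -c "
from h import *
go([511.3,28.1,150])"
```

```text
clock: 20.12
eef_pos: [501.5, 54.7, 200.6]
tool_rot: [-3.132, 0.001, 1.658]
force: [-0.3, 0.3, -0.5]
width: 32.4
{'clock': 20.117, 'eef_pos': [501.453, 54.737, 200.607], 'tool_rot': [-3.132, 0.001, 1.658], 'force': [-0.255, 0.266, -0.536], 'width': 32.43, 'qpos': [-0.431, 0.494, 0.386, 1.951, -0.261, 0.755, 0.194]}
rows [-0.91  0.27  1.69] turn [-0.09  0.01 -0.  ]
```

```bash
python3 -m crank '[[[-0.6,0.2,0,0,0,0],[-0.3,0.1,0.2,0,0,0],[0,0,0.6,0,0,0],[0,0,0.6,0,0,0],[0,0,0.4,0,0,0],[0,0,0,0,0,0],[0,0,0,0,0,0]]]' 1; python3 -c "
from h import *
go([511.3,28.1,130])"
```

```text
clock: 20.7
eef_pos: [508.4, 21.8, 140.1]
tool_rot: [-3.123, 0.003, 1.648]
force: [1.0, 1.1, 0.2]
width: 32.5
{'clock': 20.7, 'eef_pos': [508.441, 21.764, 140.139], 'tool_rot': [-3.123, 0.003, 1.648], 'force': [0.979, 1.08, 0.223], 'width': 32.52, 'qpos': [-0.326, 0.594, 0.337, 1.987, -0.314, 0.63, 0.295]}
rows [0.2  0.12 0.34] turn [-0.18  0.02 -0.1 ]
```

```bash
python3 -m crank '[[[0.2,0.1,0.25,-0.18,0,-0.1],[0,0,0,0,0,0],[0,0,0,0,0,0],[0,0,0,0,0,0]]]' 1
python3 - <<'E'
from h import *
p=shot('wrist');C=cloud(p)
go([511.3,28.1,96])
m=np.zeros((480,640),bool);m[150:330,250:400]=True
m&=(C[...,2]>78)&(C[...,2]<87)&(C[...,1]<60)&(C[...,1]>0)
P=C[m];print(len(P),P.max(0),P.min(0)) if len(P) else 0
E
```

```text
clock: 21.03
eef_pos: [510.9, 29.3, 133.0]
tool_rot: [-3.142, 0.002, 1.661]
force: [-0.1, -0.0, -0.2]
width: 32.1
{'clock': 21.083, 'eef_pos': [511.175, 29.226, 133.179], 'tool_rot': [3.141, 0.002, 1.66], 'force': [0.297, -0.449, -1.308], 'width': 32.674, 'qpos': [-0.331, 0.6, 0.323, 2.001, -0.325, 0.589, 0.302]}
rows [-0.04  0.    1.24] turn [0.01 0.02 0.02]
1444 [530.86899013  47.53077018  85.1588058 ] [492.4514442   15.53821264  78.00499337]
```

```bash
python3 -m crank '[[[-0.04,0,0.3,0,0,0],[0,0,0.3,0,0,0],[0,0,0.2,0,0,0],[0,0,0,0,0,0],[0,0,0,0,0,0]]]' 1; python3 -c "
from h import *
go([511.3,28.1,96])"
```

```text
clock: 21.5
eef_pos: [512.7, 27.6, 108.0]
tool_rot: [3.138, 0.002, 1.66]
force: [0.5, 0.8, 3.5]
width: 32.5
{'clock': 21.5, 'eef_pos': [512.672, 27.612, 107.961], 'tool_rot': [3.138, 0.002, 1.66], 'force': [0.547, 0.752, 3.461], 'width': 32.492, 'qpos': [-0.307, 0.641, 0.295, 2.017, -0.348, 0.528, 0.324]}
rows [ 0.02 -0.05  0.4 ] turn [0.03 0.02 0.02]
```

```bash
python3 -m crank '[[[0.02,-0.06,-0.05,0,0,0],[0,0,0,0,0,0],[0,0,0,0,0,0]]]' 1; python3 -c "
from h import *
go([511.3,28.1,96])
p=shot('wrist','w5.png'); cv2.imwrite('pics/w5.png',cv2.resize(p['color'][150:450,170:470,::-1],None,fx=2,fy=2))"
```

```text
clock: 21.75
eef_pos: [511.1, 28.3, 109.5]
tool_rot: [3.138, 0.002, 1.66]
force: [0.7, 0.1, 0.1]
width: 32.4
{'clock': 21.75, 'eef_pos': [511.15, 28.288, 109.526], 'tool_rot': [3.138, 0.002, 1.66], 'force': [0.698, 0.131, 0.111], 'width': 32.358, 'qpos': [-0.309, 0.636, 0.296, 2.02, -0.347, 0.528, 0.323]}
rows [-0.01  0.    0.45] turn [0.04 0.02 0.02]
```

View pics/w5.png

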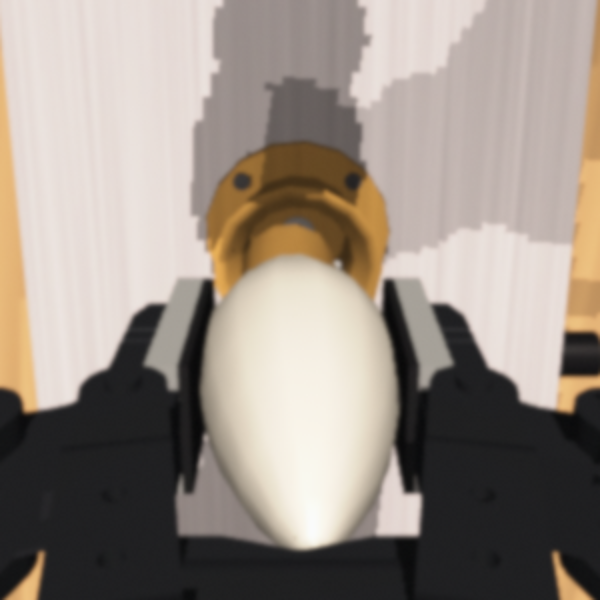

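```bash
python3 -m crank '[[[0.02,0.0,0.2,0,0,0],[0.01,0,0.15,0,0,0],[0,0,0.1,0,0,0],[0,0,0,0,0,0],[0,0,0,0,0,0]]]' 1; python3 -c "
from h import *
go([511.3,28.1,96])"
```

```text
clock: 22.22
eef_pos: [511.8, 29.0, 95.6]
tool_rot: [3.136, 0.002, 1.659]
force: [-1.6, 0.4, 7.5]
width: 32.1
{'clock': 22.217, 'eef_pos': [511.82, 28.988, 95.633], 'tool_rot': [3.136, 0.002, 1.659], 'force': [-1.604, 0.402, 7.532], 'width': 32.149, 'qpos': [-0.299, 0.659, 0.28, 2.028, -0.36, 0.494, 0.332]}
rows [-0.03 -0.02 -0.01] turn [0.06 0.02 0.01]
```

Height 95.6 mm with a light upward contact force means the bulb has reached the socket floor. I'll release, rise and check both bulbs.

```bash
python3 -m crank '[[[0,0,0,0,0,0],[0,0,0,0,0,0],[0,0,0,0,0,0],[0,0,0,0,0,0],[0,0,-0.5,0,0,0],[0,0,-1,0,0,0],[0,0,-1,0,0,0],[0,0,-1,0,0,0],[0,0,-0.5,0,0,0],[0,0,0,0,0,0],[0,0,0,0,0,0]]]' -1
python3 - <<'E'
from h import *
go([500,-70,170])
for n in('wrist','side'):
    p=shot(n);C=cloud(p)
    for y0 in(28,112):
        m=(abs(C[...,0]-508)<30)&(abs(C[...,1]-y0)<30)&(C[...,2]>100)&(C[...,2]<165);P=C[m]
        if len(P): print(n,y0,len(P),np.percentile(P,99.5,axis=0).round(1),np.percentile(P,0.5,axis=0).round(1), P[P[:,2]>P[:,2].max()-6].mean(0).round(1))
E
```

```text
clock: 23.13
eef_pos: [508.7, 28.3, 218.0]
tool_rot: [-3.139, 0.003, 1.658]
force: [-0.8, -0.4, 0.9]
width: 85.8
{'clock': 23.133, 'eef_pos': [508.67, 28.299, 217.965], 'tool_rot': [-3.139, 0.003, 1.658], 'force': [-0.78, -0.374, 0.946], 'width': 85.773, 'qpos': [-0.391, 0.474, 0.403, 1.926, -0.25, 0.792, 0.236]}
rows [-3.23 -0.57  1.61] turn [-0.02  0.03  0.  ]
wrist 28 2470 [526.   44.4 157.2] [494.1  17.1 106.2] [510.2  28.2 154.5]
wrist 112 4561 [523.9 132.7 132.3] [482.5  91.1 112.3] [503.2 112.2 129.7]
side 28 281 [523.8  47.1 158.2] [493.5  20.8 100.4] [509.8  30.7 155.5]
side 112 360 [522.3 136.2 133.2] [480.8  98.4 103.6] [502.8 115.  129.8]
```

```bash
python3 -m crank '[[[-0.6,0,0,0,0,0],[-0.9,-0.1,0,0,0,0],[-0.9,-0.1,0,0,0,0],[-0.5,-0.1,0,0,0,0],[0,0,0,0,0,0],[0,0,0,0,0,0],[0,0,0,0,0,0]]]' 1
python3 - <<'E'
from h import *
go([503,-66,124])
for n in('wrist','top'):
    p=shot(n,'tab_'+n+'.png');C=cloud(p)
    for nm,(x0,x1,y0,y1,z0,z1) in dict(tab=(470,535,-125,-75,112,150),knob=(565,620,-140,-70,130,165)).items():
        m=(C[...,0]>x0)&(C[...,0]<x1)&(C[...,1]>y0)&(C[...,1]<y1)&(C[...,2]>z0)&(C[...,2]<z1);P=C[m]
        if len(P): print(n,nm,len(P),P.mean(0).round(1),P.max(0).round(1),P.min(0).round(1))
E
```

```text
clock: 23.82
eef_pos: [501.5, -59.4, 207.6]
tool_rot: [-3.12, 0.0, 1.662]
force: [0.4, 0.4, -0.3]
width: 0.6
{'clock': 23.817, 'eef_pos': [501.496, -59.419, 207.632], 'tool_rot': [-3.12, 0.0, 1.662], 'force': [0.411, 0.383, -0.296], 'width': 0.584, 'qpos': [-0.212, 0.491, 0.395, 1.932, -0.252, 0.789, 0.415]}
rows [-0.22  0.09  2.79] turn [-0.21  0.    0.04]
wrist tab 89 [505.4 -88.5 125.8] [512.6 -86.1 143.6] [502.3 -94.4 112.1]
wrist knob 2104 [588.4 -99.1 149.7] [606.2 -89.7 160.1] [ 574.8 -113.4  130. ]
top knob 77 [ 592.2 -106.3  153.3] [605.3 -92.2 161.1] [ 580.4 -118.7  141.1]
```

View pics/tab_wrist.png

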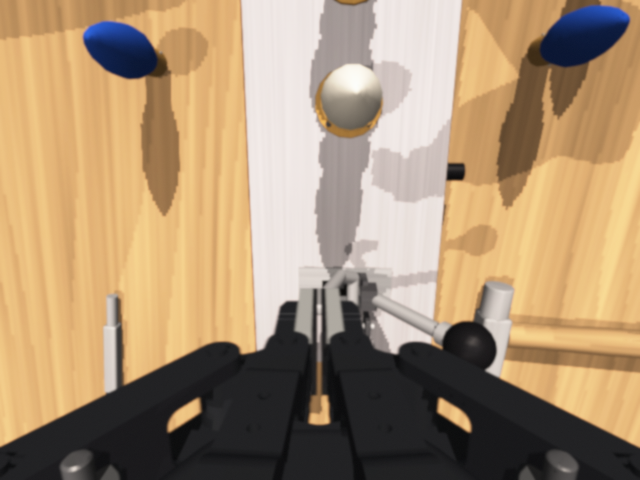

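```bash
python3 -m crank '[[[0,0,0.4,-0.2,0,0],[0,0,0.9,0,0,0],[0,0,0.9,0,0,0],[0,0,0.4,0,0,0],[0,0,0,0,0,0],[0,0,0,0,0,0]]]' 1
cat >> h.py <<'E'
def rel(yaw=np.radians(5)):
    e=np.array(ctrl.read_state()['eef_pos'])-[531.1,-135.9,72]; c,s=np.cos(yaw),np.sin(yaw)
    print('rel hinge',np.round([c*e[0]+s*e[1],-s*e[0]+c*e[1],e[2]],1))
E
python3 -c "
from h import *
go([503,-66,124]);rel()"
```

```text
clock: 24.42
eef_pos: [504.6, -50.2, 127.6]
tool_rot: [3.136, -0.003, 1.676]
force: [1.1, -0.4, 0.4]
width: 0.3
{'clock': 24.417, 'eef_pos': [504.563, -50.234, 127.605], 'tool_rot': [3.136, -0.003, 1.676], 'force': [1.069, -0.412, 0.393], 'width': 0.315, 'qpos': [-0.163, 0.601, 0.311, 2.022, -0.338, 0.563, 0.49]}
rows [-0.52 -0.11  0.12] turn [ 0.05 -0.03  0.17]
rel hinge [-19.   87.7  55.6]
```

```bash
python3 -m crank '[[[-0.5,-0.11,0.15,0,0,0.15],[-0.4,0,0,0,0,0],[-0.35,0,-0.2,0,0,0],[-0.35,0,-0.2,0,0,0],[-0.4,0,-0.1,0,0,0],[-0.4,0,-0.05,0,0,0],[0,0,0,0,0,0],[0,0,0,0,0,0]]]' 1; python3 -c "
from h import *
go([503,-66,124]);rel()"
```

```text
clock: 25.08
eef_pos: [512.7, -125.8, 146.5]
tool_rot: [3.128, -0.003, 1.665]
force: [0.5, 0.5, -0.1]
width: 0.4
{'clock': 25.083, 'eef_pos': [512.739, -125.78, 146.486], 'tool_rot': [3.128, -0.003, 1.665], 'force': [0.496, 0.55, -0.111], 'width': 0.384, 'qpos': [-0.02, 0.59, 0.316, 1.96, -0.312, 0.626, 0.594]}
rows [ 2.01 -0.15  0.75] turn [ 0.13 -0.03  0.07]
rel hinge [-17.4  11.7  74.5]
```

```bash
python3 -m crank '[[[-0.4,-0.05,0.15,0,0,0],[-0.4,0,0.15,0,0,0],[-0.4,0,0.2,0,0,0],[-0.4,0,0.2,0,0,0],[-0.4,0,0,0,0,0],[0,0,0,0,0,0],[0,0,0,0,0,0]]]' 1
python3 - <<'E'
from h import *
go([503,-66,124]);rel()
p=shot('side'); a=w2px(p,[530,-120,90]).astype(int); print(a)
c=p['color'][max(a[1]-75,0):a[1]+75,a[0]-100:a[0]+100,::-1]; cv2.imwrite('pics/s2.png',cv2.resize(c,None,fx=4,fy=4))
E
```

```text
clock: 25.67
eef_pos: [518.1, -187.8, 125.9]
tool_rot: [3.126, -0.003, 1.667]
force: [0.2, 0.9, -0.3]
width: 0.2
{'clock': 25.667, 'eef_pos': [518.149, -187.756, 125.881], 'tool_rot': [3.126, -0.003, 1.667], 'force': [0.22, 0.891, -0.279], 'width': 0.229, 'qpos': [0.114, 0.645, 0.288, 1.913, -0.317, 0.614, 0.703]}
rows [ 4.09 -0.11  0.07] turn [ 0.15 -0.03  0.09]
rel hinge [-17.4 -50.5  53.9]
[355 235]
```

View pics/s2.png

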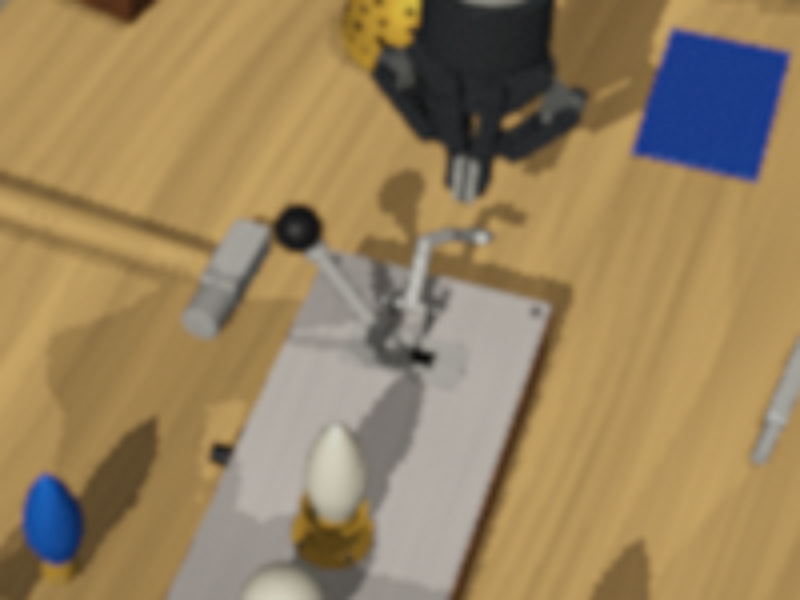

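The catch now lies over to the right and the lever is clear. I'll rise and go above the knob.

```bash
python3 -m crank '[[[0,0,-1,0,0,0],[0,0,-1,0,0,0],[0,0,-0.9,0,0,0],[0.6,0.5,0,0,0,0],[0.9,0.8,0,0,0,0],[0.9,0.8,0,0,0,0],[0.2,0.1,0,0,0,0],[0,0,0,0,0,0],[0,0,0,0,0,0]]]' -1
python3 - <<'E'
from h import *
go([591.5,-105.2,200]);rel()
p=shot('wrist');C=cloud(p)
m=(C[...,0]>565)&(C[...,0]<620)&(C[...,1]>-135)&(C[...,1]<-75)&(C[...,2]>135)&(C[...,2]<165);K=C[m]
from scipy.optimize import least_squares
f=least_squares(lambda c:np.linalg.norm(K-c,axis=1)-15,[591,-105,143],loss='soft_l1'); print('knob',f.x,len(K),np.abs(f.fun).mean())
for n in ('side','top'):
    C=cloud(shot(n)); e=C-[531.1,-135.9,72]; c,s=np.cos(.0873),np.sin(.0873); X=c*e[...,0]+s*e[...,1];Y=-s*e[...,0]+c*e[...,1]
    m=(X>-40)&(X<20)&(Y>-95)&(Y<-25)&(C[...,2]>50)&(C[...,2]<150)&((Y<-50)|(C[...,2]>62)); print(n,m.sum(), [ (round(float(a)),round(float(b)),round(float(z))) for a,b,z in zip(X[m],Y[m],e[...,2][m])][::max(1,m.sum()//12)])
E
```

```text
clock: 26.47
eef_pos: [576.3, -91.6, 220.2]
tool_rot: [3.125, -0.009, 1.675]
force: [-0.3, 0.1, -0.1]
width: 85.1
{'clock': 26.467, 'eef_pos': [576.311, -91.552, 220.226], 'tool_rot': [3.125, -0.009, 1.675], 'force': [-0.273, 0.136, -0.141], 'width': 85.12, 'qpos': [-0.11, 0.56, 0.354, 1.742, -0.261, 0.871, 0.465]}
rows [-0.51  0.44  0.68] turn [ 0.16 -0.08  0.16]
rel hinge [ 48.9  40.2 148.2]
knob [ 592.56211543 -105.1732123   143.21395503] 1998 0.3615522800851863
side 61 [(-9, -39, 31), (-16, -75, -2), (-7, -38, 28), (-16, -51, 18), (-25, -68, 4), (-2, -28, 33), (-13, -35, 29), (-21, -56, 11), (-29, -74, -4), (-11, -33, 27), (-20, -48, 15), (-30, -62, 5), (-28, -57, 5)]
top 79 [(-9, -41, 30), (-12, -52, 24), (-15, -52, 24), (-16, -74, -1), (-18, -49, 23), (-18, -67, 8), (-20, -49, 18), (-21, -67, 10), (-23, -58, 13), (-24, -77, -2), (-27, -73, 0), (-29, -67, 7), (-32, -64, 7), (-33, -83, -9)]
```

The catch is fully over: its tab is at (-72,-3) mm from the hinge, as expected at 2.3 rad. Next I'll grip the knob front and back.

```bash
python3 -m crank '[[[-0.5,0.45,0,0.16,-0.08,0.15],[0,0,0,0,0,0],[0,0,0.4,0,0,0],[0,0,0.4,0,0,0],[0,0,0,0,0,0],[0,0,0,0,0,0]]]' -1; python3 -c "
from h import *
go([592.5,-105.2,135])"
```

```text
clock: 27.12
eef_pos: [586.1, -117.3, 196.1]
tool_rot: [-3.137, 0.004, 1.641]
force: [-0.4, 0.1, 0.5]
width: 85.3
{'clock': 27.117, 'eef_pos': [586.057, -117.327, 196.094], 'tool_rot': [-3.137, 0.004, 1.641], 'force': [-0.394, 0.114, 0.464], 'width': 85.309, 'qpos': [-0.077, 0.619, 0.361, 1.711, -0.266, 0.863, 0.468]}
rows [0.4  0.25 2.03] turn [-0.04  0.04 -0.16]
```

```bash
python3 -m crank '[[[0.4,0.25,0,0,0,-0.16],[0,0,0.5,0,0,0],[0,0,0.7,0,0,0],[0,0,0.5,0,0,0],[0,0,0.2,0,0,0],[0,0,0,0,0,0],[0,0,0,0,0,0]]]' -1; python3 -c "
from h import *
go([592.5,-105.2,135])"
```

```text
clock: 27.7
eef_pos: [597.3, -102.0, 142.1]
tool_rot: [3.137, 0.003, 1.662]
force: [-0.6, 0.1, -0.2]
width: 85.4
{'clock': 27.7, 'eef_pos': [597.264, -101.985, 142.145], 'tool_rot': [3.137, 0.003, 1.662], 'force': [-0.62, 0.104, -0.225], 'width': 85.373, 'qpos': [-0.077, 0.692, 0.323, 1.742, -0.299, 0.751, 0.486]}
rows [-0.09 -0.17  0.24] turn [0.04 0.03 0.03]
```

```bash
python3 -m crank '[[[-0.09,-0.17,0.28,0,0,0],[0,0,0,0,0,0],[0,0,0,0,0,0]]]' -1; python3 -m crank '[[[0,0,0,0,0,0],[0,0,0,0,0,0],[0,0,0,0,0,0],[0,0,0,0,0,0],[0,0,0,0,0,0],[0,0,0,0,0,0],[0,0,0,0,0,0],[0,0,0,0,0,0]]]' 1; python3 -c "
from h import *
go([592.5,-105.2,134])"
```

```text
clock: 27.95
eef_pos: [593.8, -105.1, 135.4]
tool_rot: [3.133, 0.004, 1.663]
force: [-0.0, -0.1, 0.4]
width: 85.6
clock: 28.62
eef_pos: [592.3, -105.9, 137.8]
tool_rot: [3.134, 0.003, 1.662]
force: [0.3, -1.2, -0.7]
width: 26.4
{'clock': 28.617, 'eef_pos': [592.295, -105.935, 137.835], 'tool_rot': [3.134, 0.003, 1.662], 'force': [0.328, -1.159, -0.705], 'width': 26.398, 'qpos': [-0.068, 0.691, 0.319, 1.76, -0.302, 0.731, 0.498]}
rows [0.02 0.01 0.13] turn [0.07 0.03 0.04]
```

```bash
cat >> h.py <<'E'
def lev():
    e=np.array(ctrl.read_state()['eef_pos'])-[523.5,-111.6,45]; c,s=np.cos(.0873),np.sin(.0873)
    x=c*e[0]+s*e[1]; y=-s*e[0]+c*e[1]; print('lever-plane x',x,'side',y,'TCP z',e[2]+45,'ball z if on arc',45+np.sqrt(120**2-x*x),'angle',np.radians(35)-np.arcsin(x/120))
E
python3 -c "
from h import *
lev()"
python3 -m crank '[[[0,-0.4,-0.24,0,0,0],[0,-0.4,-0.19,0,0,0],[0,-0.4,-0.14,0,0,0],[0,-0.4,-0.09,0,0,0],[0,0,0,0,0,0],[0,0,0,0,0,0]]]' 1; python3 -c "
from h import *
st();lev()"
```

```text
lever-plane x 69.02671618773223 side -0.354577400532591 TCP z 137.83469227370603 ball z if on arc 143.15962740525384 angle -0.002011054647939048
clock: 29.12
eef_pos: [555.7, -109.2, 160.2]
tool_rot: [3.109, 0.008, 1.664]
force: [1.7, -8.5, -3.6]
width: 25.8
{'clock': 29.117, 'eef_pos': [555.727, -109.222, 160.174], 'tool_rot': [3.109, 0.008, 1.664], 'force': [1.705, -8.471, -3.611], 'width': 25.768, 'qpos': [-0.067, 0.606, 0.324, 1.866, -0.294, 0.681, 0.52]}
lever-plane x 32.312070846887174 side -0.44049053614112355 TCP z 160.1738849916975 ball z if on arc 160.56785918924754 angle 0.33823313210096817
```

```bash
python3 -m crank '[[[-0.05,0,0.12,0.15,0,0],[0,0,0.12,0,0,0],[0,0,0,0,0,0]]]' 1; python3 -c "
from h import *
go([0,0,0]);lev()
p=shot('side');C=cloud(p)
C2=cloud(shot('wrist')); 
print(ctrl.search_frame('lever_knob',p)[:1])
a=w2px(p,[545,-110,150]).astype(int)
cv2.imwrite('pics/s3.png',cv2.resize(p['color'][a[1]-60:a[1]+60,a[0]-80:a[0]+80,::-1],None,fx=5,fy=5))"
```

```text
clock: 29.37
eef_pos: [564.6, -108.4, 156.3]
tool_rot: [3.11, 0.008, 1.667]
force: [0.0, -9.6, -8.0]
width: 25.9
{'clock': 29.367, 'eef_pos': [564.588, -108.437, 156.271], 'tool_rot': [3.11, 0.008, 1.667], 'force': [0.024, -9.638, -8.006], 'width': 25.92, 'qpos': [-0.067, 0.622, 0.321, 1.845, -0.296, 0.688, 0.518]}
rows [  5.44 -18.54   4.58] turn [0.3  0.08 0.08]
lever-plane x 41.207004377338556 side -0.4318517460576068 TCP z 156.27068490501995 ball z if on arc 157.7030735616647 angle 0.260339415903209
[{'extent': [345.9, 228.9, 18.9, 37.5], 'conf': 0.58}]
```

View pics/s3.png

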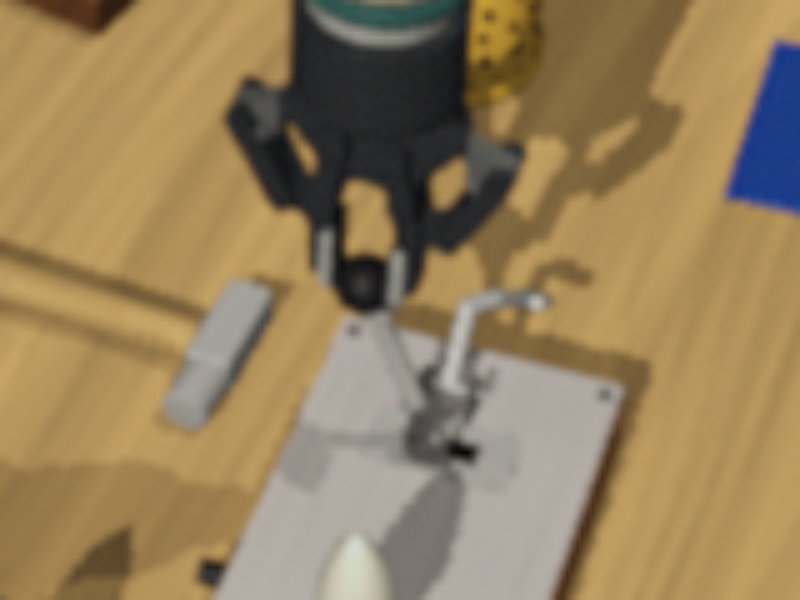

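The ball is held but sits near the fingertips, because the tight grip fights its rotation. I'll loosen slightly, lower so the ball sits deeper and draw with the far finger.

```bash
python3 -m crank '[[[0,0,0,0.15,0,0],[0,0,0.1,0.1,0,0],[0,0,0.15,0,0,0],[0,0,0.15,0,0,0],[0,0,0,0,0,0],[0,0,0,0,0,0]]]' 0.1; python3 -c "
from h import *
go([0,0,0]);lev()"
```

```text
clock: 30.02
eef_pos: [576.8, -108.1, 147.1]
tool_rot: [3.118, 0.012, 1.667]
force: [2.9, 0.2, -1.2]
width: 38.1
{'clock': 30.017, 'eef_pos': [576.772, -108.136, 147.129], 'tool_rot': [3.118, 0.012, 1.667], 'force': [2.893, 0.19, -1.241], 'width': 38.056, 'qpos': [-0.071, 0.653, 0.322, 1.813, -0.296, 0.696, 0.509]}
rows [  5.49 -18.9    4.39] turn [0.23 0.12 0.08]
lever-plane x 53.37147492769103 side -1.1943760556678922 TCP z 147.1293753680273 ball z if on arc 152.47783801343815 angle 0.1499563990831847
```

```bash
python3 -m crank '[[[0.03,-0.1,0.2,0.2,0.1,0],[0,-0.1,0.1,0,0,0],[0,-0.4,-0.1,0.1,0,0],[0,-0.45,-0.1,0,0,0],[0,-0.45,-0.08,0,0,0],[0,-0.1,0,0,0,0]]]' 0.1; python3 -c "
from h import *
go([0,0,0]);lev()"
```

```text
clock: 30.52
eef_pos: [546.0, -112.3, 151.3]
tool_rot: [3.119, 0.008, 1.669]
force: [4.4, 0.2, -0.1]
width: 38.5
{'clock': 30.517, 'eef_pos': [546.011, -112.33, 151.288], 'tool_rot': [3.119, 0.008, 1.669], 'force': [4.366, 0.178, -0.058], 'width': 38.507, 'qpos': [-0.057, 0.612, 0.318, 1.888, -0.295, 0.663, 0.535]}
rows [  5.55 -17.85   4.6 ] turn [0.21 0.08 0.11]
lever-plane x 22.36189689151021 side -2.6900153506894338 TCP z 151.28844318119008 ball z if on arc 162.8980303797034 angle 0.4234203600174121
```

```bash
python3 -m crank '[[[0.08,-0.45,-0.05,0.1,0,0],[0,-0.45,-0.02,0.1,0,0],[0,-0.45,0,0,0,0],[0,-0.45,0.04,0,0,0],[0,-0.4,0.06,0,0,0],[0,-0.1,0,0,0,0]]]' 0.1; python3 -c "
from h import *
go([0,0,0]);lev()"
```

```text
clock: 31.02
eef_pos: [486.9, -117.7, 152.8]
tool_rot: [3.121, 0.013, 1.67]
force: [5.2, 1.0, -3.2]
width: 38.5
{'clock': 31.017, 'eef_pos': [486.938, -117.701, 152.763], 'tool_rot': [3.121, 0.013, 1.67], 'force': [5.206, 1.013, -3.151], 'width': 38.46, 'qpos': [-0.041, 0.545, 0.317, 2.035, -0.289, 0.58, 0.572]}
rows [  5.58 -15.86   4.7 ] turn [0.2  0.12 0.12]
lever-plane x -36.954315173184895 side -2.8904834461070137 TCP z 152.76266239775734 ball z if on arc 159.168203060576 angle 0.9239055640544587
```

```bash
python3 -m crank '[[[0.08,-0.35,0.14,0.1,0,0],[0,-0.35,0.14,0,0,0],[0,-0.3,0.14,0,0,0],[0,-0.15,0.02,0,0,0],[0,-0.15,0,0,0,0]]]' 0.1; python3 -c "
from h import *
go([0,0,0]);lev()"
```

```text
clock: 31.43
eef_pos: [462.7, -119.7, 141.0]
tool_rot: [3.107, 0.019, 1.673]
force: [15.0, 3.9, -11.0]
width: 38.5
{'clock': 31.433, 'eef_pos': [462.711, -119.746, 141.02], 'tool_rot': [3.107, 0.019, 1.673], 'force': [14.969, 3.948, -11.017], 'width': 38.464, 'qpos': [-0.018, 0.532, 0.295, 2.117, -0.303, 0.491, 0.605]}
rows [  5.63 -15.09   4.07] turn [0.33 0.18 0.15]
lever-plane x -61.26750389013338 side -2.8148776448709167 TCP z 141.01994437729167 ball z if on arc 148.18087500633288 angle 1.146704130198573
```

```bash
python3 -m crank '[[[0,-0.15,0,0,0,0],[0,-0.15,0,0,0,0],[0,-0.15,0,0,0,0],[0,-0.15,0,0,0,0],[0,-0.15,0,0,0,0],[0,-0.15,0,0,0,0]]]' 1
python3 - <<'E'
from h import *
go([0,0,0]);lev()
for n in('side','top'):
    p=shot(n,'f_'+n+'.png');C=cloud(p)
    for y0 in(28,112):
        m=(abs(C[...,0]-508)<30)&(abs(C[...,1]-y0)<30)&(C[...,2]>100)&(C[...,2]<165);P=C[m]
        if len(P): print(n,y0,len(P),np.percentile(P,99.5,axis=0).round(1))
    if n=='side':
        a=w2px(p,[490,-115,140]).astype(int)
        cv2.imwrite('pics/s4.png',cv2.resize(p['color'][a[1]-60:a[1]+60,a[0]-80:a[0]+80,::-1],None,fx=5,fy=5))
st()
E
```

```text
clock: 31.93
eef_pos: [467.2, -119.4, 141.9]
tool_rot: [3.06, 0.031, 1.684]
force: [13.4, 3.0, -3.5]
width: 26.7
{'clock': 31.933, 'eef_pos': [467.206, -119.357, 141.893], 'tool_rot': [3.06, 0.031, 1.684], 'force': [13.412, 3.017, -3.528], 'width': 26.679, 'qpos': [-0.0, 0.517, 0.268, 2.148, -0.32, 0.423, 0.631]}
rows [  5.86 -15.34   3.32] turn [0.78 0.28 0.26]
lever-plane x -56.75625422261433 side -2.819228087028497 TCP z 141.89334463954435 ball z if on arc 150.72950206360557 angle 1.1035224681389357
side 28 277 [524.3  47.2 157.8]
side 112 361 [522.6 136.2 133.5]
top 28 130 [524.7  39.8 157. ]
top 112 213 [520.9 131.9 133.8]
{'clock': 32.033, 'eef_pos': [467.211, -119.355, 141.914], 'tool_rot': [3.06, 0.03, 1.684], 'force': [13.842, 3.457, -3.271], 'width': 26.601, 'qpos': [-0.0, 0.517, 0.268, 2.148, -0.32, 0.423, 0.631]}
```

View pics/s4.png

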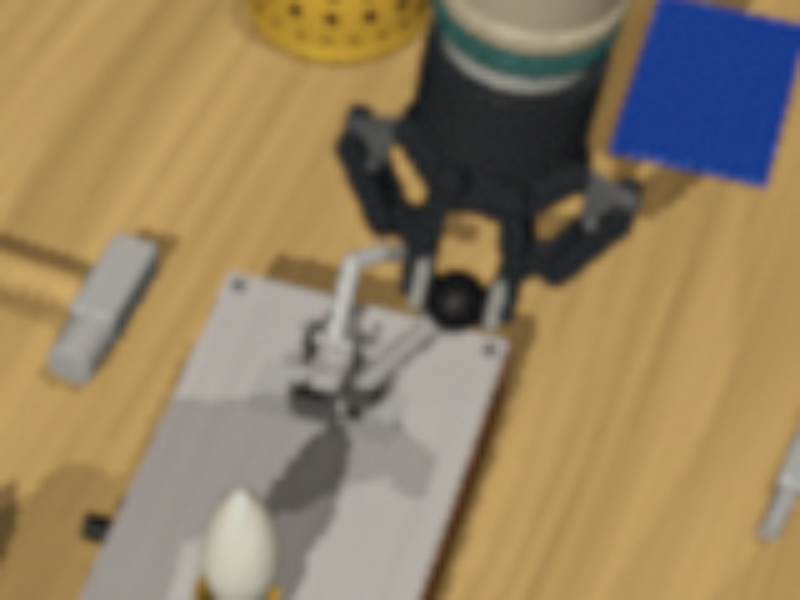

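The ball is between the pads at (455,300), and the lever leans towards the robot at about 1.10 rad. The 13 N pull exceeds the 6 N spring and held steady between two readings 0.1 s apart, so the lever is on its stop. I'm handing in.

```bash
python3 -c "
from h import *
print(ctrl.finish_job()); st(); lev()"
```

```text
the job is handed in; nothing more can be done
None
the job is handed in; nothing more can be done
```

I swapped the bulbs, flipped the catch fully over, and pulled the lever to its stop. I handed in with the gripper still holding it, at about 32 s. The hand-in gave no verdict.

**Last checks**
- **Bulbs:** the round bulb is in the meter socket. Its ball centre measured 109.0 mm when seated, exactly as expected. The candle bulb is in the lever socket with its tip at 157–158 mm, against 157 expected. Both were still standing in the final depth images.
- **Catch:** measured fully over at about 2.3 rad, with the tab at (-72, -3) mm from the hinge, and clear of the lever.
- **Lever:** about 1.10 rad, worked out from the arm position rather than read directly. The ball is gripped front and back, with about 13 N of pull against the 6 N spring.

**What did not go cleanly**
- **First pull:** the knob worked towards the fingertips, so I loosened the grip, lowered it and drew with the far finger, closing on the ball again at the stop.
- **Final pose:** the tool is tilted about 5° under the load.
- **Other objects:** I saw none disturbed, but did not re-measure them at the end.

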